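# Open the test rig's counterweighted guard and fit the transducer

### The job

Swing the counterweighted guard of the test rig up by its grip bar, past its balance point, and from upright ease it back slowly (under 10 cm a second) until it leans on its rubber rest; keep hold of the bar until you feel it there, and let go only then, so that it stays open by itself. Never fling it, let it drop or press it hard on the rest. Then stand the collared transducer upright in the seat that the guard was covering, fully home, and leave the other things on the bench where they are.

Things in the scene. Friction and masses are not known exactly. Their poses are not given: they have to be found in the camera images.
- rig: fixed steel test rig; origin at the centre of its underside on the bench, z up. Base plate 200 (x) x 280 (y) x 12 mm high, its centre at rig y +10. Two hinge posts at rig x +-81, y +80, 122 mm high, carry the guard; two thin posts at rig x +-55, y -100, 104 mm high, support the closed guard's rails
- motor (a point): centre of a black finned motor on the rig at rig (+132, 0, +50) mm: 78 mm wide and high (to 90 mm above the bench), rig y -80 to +52. Not to be moved
- hinge (a point): point on the guard's hinge axis, midway between the posts, at rig (0, +80, +110) mm; axis along the rig's x. An adjustable soft rubber rest (20 mm roller on a dark link, 100 mm from this axis, rig x +43 to +69) catches one guard rail when open. Where it is clamped differs each time: it stops the guard between 1.58 and 2.15 rad, is not measured and must be felt for. It gives 1 to 4 mm
- grip_bar: the guard's round steel grip bar, 180 mm from the hinge axis; 14 mm thick, 100 mm free along the hinge axis between the guard's two rails (10 wide, 12 thick, at rig x +-55). Closed: level with the hinge, 110 mm above the bench, on the rig's -y side. 58 mm of open space between bar and clear shield, and 90 mm below the bar. Origin at its centre; it turns with the guard
- guard (a joint): guard angle, rad: 0 closed (level), growing as the bar rises; 1.57 straight up, then leaning over the rig's +y side. At q the bar lies 180*cos(q) mm to rig -y of the hinge and 180*sin(q) mm above it. Hardly any friction: it falls shut below its balance point and open above it. Some 1 to 4 N at the bar lift it or hold it back. The round bar can turn in fingers that keep pointing down
- weight: dark steel counterweight (52 mm wide, 50 mm long cylinder) fixed on the guard, above the hinge when closed, swinging to the rig's +y side as the guard opens; its mass differs, so the balance point lies somewhere from 0.5 to 1.1 rad. Origin at its centre
- seat (a point): centre of the mouth of the round seat in the top face of an aluminium block (90 x 75 mm) on the rig, at rig (0, -5, +52) mm, below the closed guard's shield; bore 35 mm wide, 33 mm deep, z axis up
- transducer_mid (a point): centre of the transducer, half-way up: 90 mm tall, 0.25 kg, upright on a 4 mm rubber mat, z up. From below: steel shank 32 mm wide, 30 long, chamfered foot; collar 42 wide, 6 thick; aluminium body 28 wide, from 36 to 78 mm above the foot; brass boss 16 wide on top. Fully home, the collar lies on the block and this point is 15 mm above the seat's mouth
- gauge_block: bystander: plain steel cylinder 40 mm wide, 50 mm high, standing on the same mat about 110 mm from the transducer, on either side of it; origin at its underside
- screwdriver: bystander: black-handled screwdriver lying on the bench
- bearing: bystander: steel ring 52 mm wide, 16 mm high, lying on the bench
Mind the look-alikes: they are no part of the job. What is shaped like the part that bears transducer_mid but green is not meant.

How it is judged:
On the way, in this order (a step that is already met when the one before it is completed fails the run):
1. the guard leans on its rest, still, while the fingers still hold the bar (value of joint guard above 1.55 rad and velocity of joint guard between -0.08 and 0.08 rad/s and contact force between rig and anything else above 1 N and contact force between the fingers and grip_bar above 1 N), for 0.1 s.
2. the bar is let go and the guard stays leaning on its rest (value of joint guard above 1.55 rad and velocity of joint guard between -0.08 and 0.08 rad/s and contact force between rig and anything else above 1 N and contact force between the fingers and grip_bar below 0.1 N), for 0.4 s.
3. the transducer is fully home and upright in the seat (horizontal distance between transducer_mid and seat below 0.004 m and z of transducer_mid in the frame of seat below 0.0175 m and angle between transducer_mid's own z axis and vertical below 0.08 rad), for 0.2 s.
At the end, for the whole second after the job is handed in: The guard stands open by itself (past 1.55 rad, still), leaning on its rest with over 1 N, and the transducer stands upright (within 0.08 rad) in the seat, centred within 4 mm and home within 2.5 mm, released (all of step 3 and value of joint guard above 1.55 rad and velocity of joint guard between -0.08 and 0.08 rad/s and contact force between rig and anything else above 1 N); the robot touches nothing.
It fails at once if the rig or its rest is struck or pressed with more than 40 N (about 20 N at the grip bar) (contact force between rig and anything else above 40 N).
It fails at once if the guard is flung or let fall (faster than 2.5 rad/s, or than 1 rad/s, 18 cm/s at the bar, once past 1.6 rad) (velocity of joint guard above 2.5 rad/s or velocity of joint guard below -2.5 rad/s or (value of joint guard above 1.6 rad and velocity of joint guard above 1 rad/s)).
It fails at once if the transducer is tipped over (angle between transducer_mid's own z axis and vertical above 0.7 rad).
It fails at once if a bystander is moved by more than 30 mm (distance of any of gauge_block, screwdriver, bearing from where it was at the start of the episode above 0.03 m).
It also fails if it takes over 72 s, if anything falls off the work surface, if the arm or the gripper's body presses on something with over 40 N, if the wrist force passes 120 N, or if a joint passes its speed limit or range.

### The arm

A 6-joint arm with a two-finger parallel gripper is mounted at the origin on the work surface. World frame = base frame: x ahead of the robot, y to its left, z up, the work surface at z = 0. Lengths are in m, angles in rad, forces in N, time in s.
With the tool pointing down it reaches from about 0.225 to 0.725 m from the base axis. Payload 3.1 kg.
Tool frame: the origin (TCP) lies on the centre line of the jaws, within the pads' length; the fingertips stand ahead of it and the grasp point (between the pads) is the TCP (robot.finger_overhang is the z of the fingertips in the tool frame, in m); z points along the fingers, y is the line along which they close (so a half turn about z gives the same grasp; the last joint's range is limited). The gripper opens to 85 mm and grips with 20 to 120 N. Pads are 22 mm wide; open, the fingers measure 114 mm over their backs; the gripper's body (76 mm by 85 mm) begins 54 mm behind the grasp point. The pads swing forward as they close: fully open they stand 13 mm farther back than shut.
Start: joints at [-1.418, 0.048, 0.099, 1.622, 0, 1.443], TCP at [0.145, -0.504, 0.25] pointing down, gripper open.
Joint ranges: [-2.91, 2.91], [-0.99, 1.94], [-1.21, 1.42], [-2.12, 2.29], [-1.49, 1.47], [-3.14, 3.14]. Speed limits (rad/s): [2.79, 2.79, 3.14, 3.14, 3.14, 3.14].

### API

Orientations are given as [roll, pitch, yaw] about the fixed x, y, z axes, in that order (R = Rz(yaw) Ry(pitch) Rx(roll)).
In Python, from workcell import robot gives the robot as it stands.
- The arm moves only by the tool arm_command, never from a script. Its argument "series" is a list of rows, each a list of 7 numbers: the gripper command: -1 is shut, 1 is fully open, values between are in proportion, then the shift along the world's x, y, z normalised to -1 to 1, where 1 is 100 cm, then the turn, a rotation vector about the world's x, y, z normalised to -1 to 1, where 1 is 2 pi rad. A call has 1 to 20 rows; each row is the pose to reach, as a shift and turn from the pose commanded when the call began, turning the shorter way round; what a row does not reach only later rows make up. A row lasts 1/8 s, in which the tool goes at most 62.5 mm and 10.7 degrees, less where a joint would pass 70% of its speed; a pose out of reach is approached as far as the arm can. A call with a number of a shift or a turn outside -1 to 1 is refused whole. A call with a gripper value outside its range is refused whole. The fingers move at their own pace and stop on an object; "grip_force" is the grip in N (left out, the last holds). Time passes only in rows, so rows that repeat a pose let the fingers close. It gives the time, the measured TCP pose, the force, the opening and the grip force at its end, in the units of the state.
- robot.get_obs(): the state, without advancing time (a new reading comes with each control period).
- robot.grab_frame(name): name is "scene" or "top" or "wrist"; returns the picture (400x640x3 uint8, red, green, blue); there is no depth.
- robot.camera_params(name): a dict with "camera_matrix" (3x3 intrinsics, pixels), "position" and "rotation" of the camera in the world; the wrist camera has in their place "tool_from_camera" (4x4, takes a point from camera to tool coordinates, whose origin is the TCP and whose axes are the flange's). Camera axes: x right, y down, z forward; pixel columns grow to the right and rows downward; lengths in m; the calibration is good to about 2 mm. A picture is of the moment at which its call begins: read the wrist's pose just before it. camera_params takes no time and is no camera call.
- robot.finish_job(): hands the job in; it is judged then, once.
Trained networks look in the newest picture that a camera, given by its name, has taken for a name from the list of things; names that differ only in an ending like _2 or _b are one class to them, and where a whole thing is asked for, a point or a joint stands for the part that bears it (a point fixed in the world has none). Each returns a list of dicts, best first, with "score" (0 to 1); they miss things now and then, are a little off and sometimes report something else, mostly with a low value. They report only what shows in the picture. A call takes as long as a camera call. They do not tell look-alikes from the thing itself.
- robot.spot_in(target, camera): "centre" ([x, y, z] in m, in world coordinates, good to about 4 mm: the middle of the surface that is visible of it).
The state is a dict: "time": time; "joint_pos": joint angles; "joint_velocities": joint speeds; "joint_torque": joint torques, N m; "eef_pos": TCP position; "eef_rot": TCP orientation; "wrist_force": force on the tool from outside, world axes, zero at the start; "wrist_torque": the same for the moment, N m; "finger_gap": finger opening in m; "gripper_force": force on a finger pad.
Only numpy, scipy, OpenCV 4.12 (cv2) and the standard library are available. Lean on these libraries where they do the work, as an engineer would, in place of code of your own. Each camera call takes 0.05 s, during which the arm holds its last target. There are 200 camera calls.

## Working session

There is one attempt and no reset: what is moved stays moved. The work goes in short steps, Python scripts to look and compute and a tool call to move; the robot and the scene stay as the last step left them, time stands still between calls to the robot, and variables do not carry over. Pictures are saved under pics/ and viewed, at most 10 in all, crops included, and the job is handed in when it is done.

Besides the shell and the picture viewer there is one more tool, called after "Request:" by a JSON object that holds its "fn" and its "kwargs", one argument or row to a line. arm_command: Moves the arm, as the interface text tells. Scaled input: -1 to 1 covers 100 cm each way for a shift and 2 pi rad each way for a turn. Its arguments: {"type":"object","properties":{"series":{"type":"array","items":{"type":"array","items":{"type":"number"}}},"grip_force":{"type":"number"}},"required":["series"]}

```bash
mkdir -p pics; ls
python3 - <<'E'
from workcell import robot
import cv2,numpy as np
o=robot.get_obs();print(o)
print(robot.finger_overhang)
for c in ["scene","top"]:
    f=robot.grab_frame(c);cv2.imwrite(f"pics/{c}0.png",f[:,:,::-1])
    for t in ["rig","grip_bar","transducer_mid","gauge_block","weight","motor","seat","screwdriver","bearing"]:
        try:print(c,t,[(np.round(d["centre"],3).tolist(),round(d["score"],2)) for d in robot.spot_in(t,c)][:3])
        except Exception as e:print(t,e)
E
```

```text
pics
{'time': 0.0, 'joint_pos': array([-1.41778371e+00,  4.87520273e-02,  9.75457038e-02,  1.62200579e+00,
       -4.46546558e-06,  1.44303262e+00]), 'joint_velocities': array([-4.15681596e-04,  2.33927729e-05,  3.87574378e-05, -1.06210436e-04,
        1.27103918e-03, -1.12811147e-04]), 'joint_torque': array([-1.43669411e-03, -3.38779128e+01,  3.20015252e+01,  2.01595877e-02,
       -4.37697063e-04, -1.83800260e-06]), 'eef_pos': array([ 0.14539316, -0.50385554,  0.24909032]), 'eef_rot': array([-3.13919599e+00, -3.03381477e-04,  2.80775963e-01]), 'wrist_force': array([-0.0402488 ,  0.34407002,  0.41915781]), 'wrist_torque': array([ 0.03426989,  0.01424587, -0.0104544 ]), 'gripper_force': 0.0, 'finger_gap': 0.08497088436644416}
0.019
scene rig [([0.644, 0.024, 0.018], 0.98)]
scene grip_bar [([0.582, -0.051, 0.114], 0.49)]
scene transducer_mid [([0.502, -0.403, 0.044], 0.78), ([0.407, -0.188, 0.044], 0.7), ([0.482, -0.288, 0.049], 0.67)]
scene gauge_block [([0.481, -0.29, 0.048], 0.7), ([0.593, -0.283, 0.048], 0.55)]
scene weight [([0.581, 0.136, 0.181], 0.76)]
scene motor [([0.652, 0.026, 0.018], 0.7)]
scene seat [([0.582, 0.032, 0.047], 0.88)]
scene screwdriver [([0.779, -0.257, 0.022], 0.7), ([0.595, -0.282, 0.053], 0.42)]
scene bearing [([0.698, -0.352, 0.013], 0.91)]
top rig [([0.61, 0.048, 0.013], 0.59)]
top grip_bar [([0.572, -0.043, 0.114], 0.51)]
top transducer_mid [([0.487, -0.394, 0.059], 0.85), ([0.352, -0.255, 0.063], 0.67), ([0.473, -0.275, 0.069], 0.64)]
top gauge_block [([0.582, -0.278, 0.053], 0.51), ([0.606, 0.044, 0.017], 0.3)]
top weight []
top motor [([0.611, 0.045, 0.013], 0.77)]
top seat [([0.574, -0.039, 0.116], 0.25)]
top screwdriver []
top bearing [([0.696, -0.348, 0.015], 0.55)]
```

View pics/scene0.png

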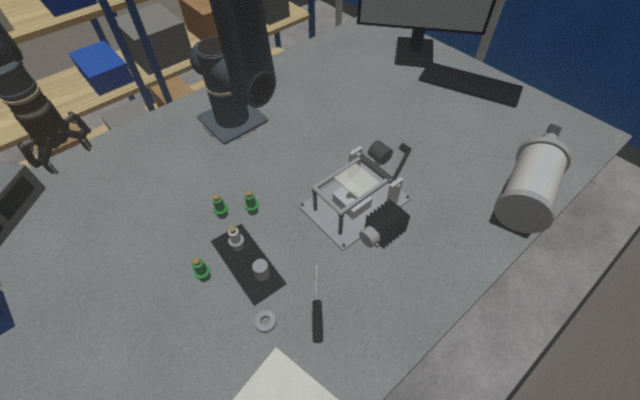

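View pics/top0.png

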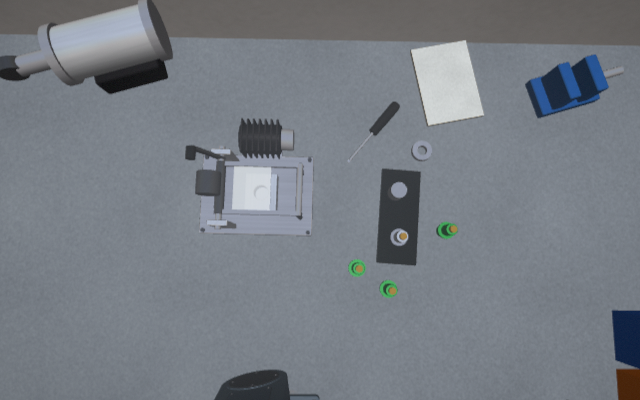

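The scene picture shows the rig at (355,205), motor at (385,225), the grey transducer at (235,238) on the mat with the gauge block at (261,269), and green look-alikes. The top picture shows the same: bar at column ~300, transducer (399,237), gauge (399,190). Next I enlarge the top view for a fit.

Run:
```python
import cv2
f=cv2.imread("pics/top0.png")[110:250,190:330]
cv2.imwrite("pics/rigc.png",cv2.resize(f,None,fx=4.2,fy=4.2,interpolation=cv2.INTER_CUBIC))
```

```text
(no output)
```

View pics/rigc.png

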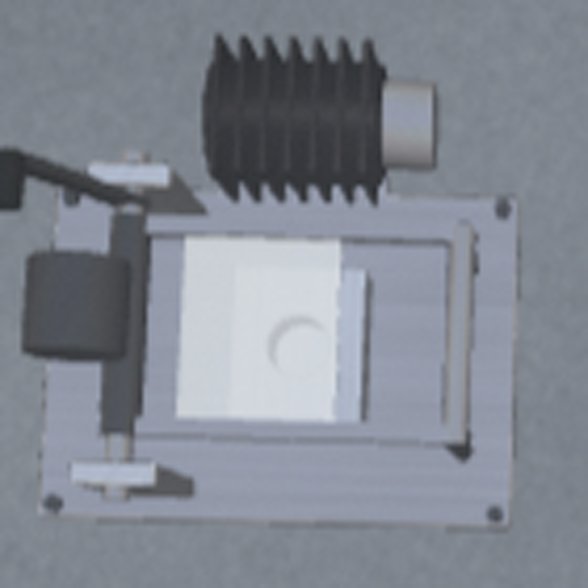

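```bash
cat > h.py <<'E'
from workcell import robot
import numpy as np, cv2
from scipy.optimize import least_squares
from scipy.spatial.transform import Rotation as R
def proj(P,c):
    p=robot.camera_params(c); Q=(np.atleast_2d(P)-p["position"])@np.array(p["rotation"])
    q=Q@np.array(p["camera_matrix"]).T
    return q[:,:2]/q[:,2:]
def rig2w(s,P):
    P=np.atleast_2d(P)/1000.; c,n=np.cos(s[2]),np.sin(s[2])
    return np.c_[s[0]+c*P[:,0]-n*P[:,1], s[1]+n*P[:,0]+c*P[:,1],P[:,2]]
def fitpt(px,c,z):
    # world xy at height z
    p=robot.camera_params(c); d=np.array(p["rotation"])@np.linalg.inv(p["camera_matrix"])@np.array([px[0],px[1],1.])
    o=np.array(p["position"]); return o+d*(z-o[2])/d[2]
E
python3 - <<'E'
from h import *
M=np.array([(100,-130,12,519,196),(-100,-130,12,511,526),(-100,150,12,39,514),(100,150,12,58,193),(0,-100,117,459,333),(81,80,122,130,175),(-81,80,122,113,474),(0,-5,52,302,347)],float)
px=M[:,3:]/4.2+[190,110]-.38
r=least_squares(lambda s:(proj(rig2w(s,M[:,:3]),"top")-px).ravel(),[.6,.04,0],loss="soft_l1")
print(r.x);print(np.round(proj(rig2w(r.x,M[:,:3]),"top")-px,1))
print(robot.camera_params("top")["position"])
for n,P in dict(hinge=(0,80,110),bar=(0,-100,110),seat=(0,-5,52),motor=(132,0,50)).items():
    w=rig2w(r.x,P);print(n,np.round(w,4),"scene px",np.round(proj(w,"scene"),1))
print("boss",fitpt((402.5,236.5),"top",.094), "gauge",fitpt((399,190),"top",.054))
print("scene boss",fitpt((233,230),"scene",.094))
E
```

```text
Traceback (most recent call last):
  File "h.py", line 7, in proj
    q=Q@np.array(p["camera_matrix"]).T
      ~^~~~~~~~~~~~~~~~~~~~~~~~~~~~~~~
ValueError: matmul: Input operand 1 has a mismatch in its core dimension 0, with gufunc signature (n?,k),(k,m?)->(n?,m?) (size 3 is different from 8)
```

```bash
sed -i 's/np.array(p\["rotation"\])/R.from_euler("xyz",p["rotation"]).as_matrix()/' h.py
cat > m.py <<'E'
from h import *
print(robot.camera_params("top"))
M=np.array([(100,-130,12,519,196),(-100,-130,12,511,526),(-100,150,12,39,514),(100,150,12,58,193),(0,-100,117,459,333),(81,80,122,130,175),(-81,80,122,113,474),(0,-5,52,302,347)],float)
px=M[:,3:]/4.2+[190,110]-.38
r=least_squares(lambda s:(proj(rig2w(s,M[:,:3]),"top")-px).ravel(),[.6,.04,0],loss="soft_l1")
print(r.x);print(np.round(proj(rig2w(r.x,M[:,:3]),"top")-px,1))
for n,P in dict(hinge=(0,80,110),bar=(0,-100,110),seat=(0,-5,52),motor=(132,0,50)).items():
    w=rig2w(r.x,P);print(n,np.round(w,4),"scene px",np.round(proj(w,"scene"),1))
print("boss",fitpt((402.5,236.5),"top",.094), "gauge",fitpt((399,190),"top",.054))
print("scene boss",fitpt((233,230),"scene",.094))
E
python3 m.py
```

```text
{'camera_matrix': array([[409.7554103 ,   0.        , 321.64226327],
       [  0.        , 409.7554103 , 203.9677662 ],
       [  0.        ,   0.        ,   1.        ]]), 'position': array([ 0.4305404 , -0.08344544,  1.03161885]), 'rotation': array([-3.02118578, -0.01408486, -1.56075171])}
[ 0.57663026  0.05604265 -0.00990109]
[[ 0.4  0.2]
 [ 0.5  0.5]
 [-0.2  1. ]
 [-0.3 -1.6]
 [ 0.2 -0.3]
 [-0.2 -0.1]
 [ 0.2  0.1]
 [-0.7 -0.2]]
hinge [[0.5774 0.136  0.11  ]] scene px [[374. 168.]]
bar [[ 0.5756 -0.044   0.11  ]] scene px [[326.7 200.2]]
seat [[0.5766 0.051  0.052 ]] scene px [[351.3 195.6]]
motor [[0.7086 0.0547 0.05  ]] scene px [[385.4 223.7]]
boss [ 0.47127393 -0.28140149  0.094     ] gauge [ 0.58521449 -0.2828937   0.054     ]
scene boss [ 0.4799984  -0.28289586  0.094     ]
```

Request:
{"fn": "arm_command", "kwargs": {
  "series": [
    [0.3,0.431,0.46,-0.05,0,0,-0.046],
    [0.3,0.431,0.46,-0.05,0,0,-0.046],
    [0.3,0.431,0.46,-0.05,0,0,-0.046],
    [0.3,0.431,0.46,-0.05,0,0,-0.046],
    [0.3,0.431,0.46,-0.05,0,0,-0.046],
    [0.3,0.431,0.46,-0.05,0,0,-0.046],
    [0.3,0.431,0.46,-0.05,0,0,-0.046],
    [0.3,0.431,0.46,-0.05,0,0,-0.046],
    [0.3,0.431,0.46,-0.05,0,0,-0.046],
    [0.3,0.431,0.46,-0.05,0,0,-0.046],
    [0.3,0.431,0.46,-0.05,0,0,-0.046],
    [0.3,0.431,0.46,-0.05,0,0,-0.046],
    [0.3,0.431,0.46,-0.05,0,0,-0.046]
  ]
}}

```text
time: 2.62
eef_pos: [0.5758, -0.0456, 0.2007]
eef_rot: [3.141, 0.0, -0.01]
wrist_force: [-0.5, -0.1, -0.2]
finger_gap: 0.0556
gripper_force: 0.0
```

```bash
cat > w.py <<'E'
from h import *
import sys
o=robot.get_obs();T=np.eye(4);T[:3,:3]=R.from_euler("xyz",o["eef_rot"]).as_matrix();T[:3,3]=o["eef_pos"]
f=robot.grab_frame("wrist");cv2.imwrite(f"pics/{sys.argv[1]}.png",f[:,:,::-1])
p=robot.camera_params("wrist");C=T@p["tool_from_camera"];K=np.array(p["camera_matrix"])
print("t",o["time"],np.round(o["eef_pos"],4),np.round(o["eef_rot"],3),"F",np.round(o["wrist_force"],2),"gap",o["finger_gap"])
def wpx(P): q=K@(np.linalg.inv(C)@np.r_[P,1])[:3]; return q[:2]/q[2]
def wpt(u,z): d=C[:3,:3]@np.linalg.inv(K)@np.r_[u,1]; return C[:3,3]+d*(z-C[2,3])/d[2]
for t in sys.argv[2:]: print(t,[(np.round(d["centre"],4).tolist(),round(d["score"],2)) for d in robot.spot_in(t,"wrist")][:3])
E
python3 - w1 grip_bar <<'E'
exec(open("w.py").read())
print([wpx(P) for P in ([.5256,-.0435,.11],[.6256,-.0445,.11])])
E
```

```text
t 2.625 [ 0.5758 -0.0456  0.2007] [ 3.141  0.    -0.01 ] F [-0.48 -0.1  -0.21] gap 0.055592427620231345
grip_bar [([0.5835, -0.041, 0.1167], 0.91), ([0.5773, 0.1389, 0.1395], 0.74)]
[array([319.19263306, 287.69137578]), array([318.62306736, 143.75428421])]
```

View pics/w1.png

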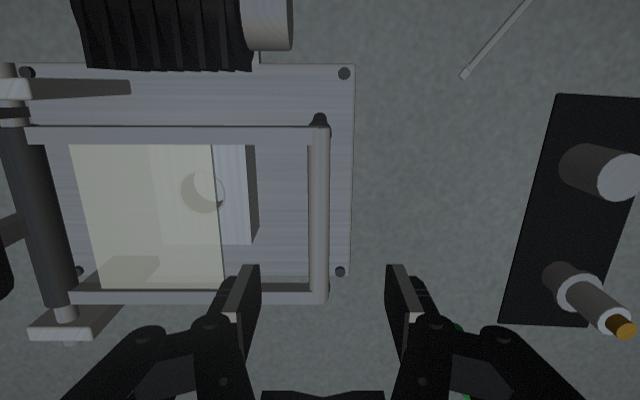

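Bar at column 319, rows 128–303: matches the fit within a millimetre or so. I go down and grip.

Request:
{"fn": "arm_command", "kwargs": {
  "grip_force": 25,
  "series": [
    [0.3,0,0.001,-0.045,0,0,0],
    [0.3,0,0.001,-0.08,0,0,0],
    [0.3,0,0.001,-0.091,0,0,0],
    [0.3,0,0.001,-0.091,0,0,0],
    [-1,0,0.001,-0.091,0,0,0],
    [-1,0,0.001,-0.091,0,0,0],
    [-1,0,0.001,-0.091,0,0,0],
    [-1,0,0.001,-0.091,0,0,0],
    [-1,0,0.001,-0.091,0,0,0],
    [-1,0,0.001,-0.091,0,0,0]
  ]
}}

```text
time: 3.98
eef_pos: [0.5777, -0.0431, 0.1112]
eef_rot: [-3.141, -0.003, -0.008]
wrist_force: [0.7, 0.9, 6.1]
finger_gap: 0.0131
gripper_force: 25.0
```

Request:
{"fn": "arm_command", "kwargs": {
  "series": [
    [-1,0,0.001,0.012,0,0,0],
    [-1,0,0.002,0.022,0,0,0],
    [-1,0,0.004,0.033,0,0,0],
    [-1,0,0.006,0.044,0,0,0],
    [-1,0,0.009,0.054,0,0,0],
    [-1,0,0.0125,0.0644,0,0,0],
    [-1,0,0.0166,0.0744,0,0,0],
    [-1,0,0.0213,0.0841,0,0,0],
    [-1,0,0.0266,0.0935,0,0,0],
    [-1,0,0.0324,0.1026,0,0,0]
  ]
}}

```text
time: 5.22
eef_pos: [0.5779, -0.0135, 0.2137]
eef_rot: [3.136, -0.004, -0.01]
wrist_force: [4.6, -4.8, 1.2]
finger_gap: 0.0128
gripper_force: 24.4
```

Request:
{"fn": "arm_command", "kwargs": {
  "series": [
    [-1,0,0.0058,0.0088,0,0,0],
    [-1,0.0005,0.0125,0.0171,0,0,0],
    [-1,0.0005,0.0198,0.025,0,0,0],
    [-1,0.0005,0.0276,0.0324,0,0,0],
    [-1,0.001,0.0358,0.0394,0,0,0],
    [-1,0.001,0.0445,0.0459,0,0,0],
    [-1,0.001,0.0535,0.0518,0,0,0],
    [-1,0.001,0.0629,0.0572,0,0,0],
    [-1,0.001,0.0725,0.0619,0,0,0],
    [-1,0.001,0.0825,0.0662,0,0,0],
    [-1,0.001,0.092,0.0695,0,0,0],
    [-1,0.001,0.101,0.072,0,0,0]
  ]
}}

```text
time: 6.72
eef_pos: [0.5788, 0.0765, 0.2852]
eef_rot: [-3.132, -0.003, 0.012]
wrist_force: [5.3, -1.2, 1.6]
finger_gap: 0.0128
gripper_force: 26.8
```

Request:
{"fn": "arm_command", "kwargs": {
  "series": [
    [-1,0,0.006,0.0015,0,0,0],
    [-1,0,0.012,0.003,0,0,0],
    [-1,0,0.018,0.004,0,0,0],
    [-1,0,0.024,0.0045,0,0,0],
    [-1,0,0.03,0.005,0,0,0],
    [-1,0,0.036,0.0055,0,0,0],
    [-1,0,0.042,0.006,0,0,0]
  ]
}}

```text
time: 7.6
eef_pos: [0.5789, 0.0996, 0.2911]
eef_rot: [-3.115, -0.002, 0.043]
wrist_force: [3.9, 0.5, 3.3]
finger_gap: 0.013
gripper_force: 32.6
```

Request:
{"fn": "arm_command", "kwargs": {
  "series": [
    [-1,0,0,0,0,0,0],
    [-1,0,0,0,0,0,0]
  ]
}}

```text
time: 7.85
eef_pos: [0.579, 0.1001, 0.2911]
eef_rot: [-3.114, -0.002, 0.043]
wrist_force: [4.8, -0.0, 6.1]
finger_gap: 0.013
gripper_force: 32.6
```

Run:
```python
from h import *
o=robot.get_obs();[print(k,np.round(v,3)) for k,v in o.items()]
a=robot.grab_frame("scene")[110:260,270:450,::-1];b=robot.grab_frame("top")[100:250,180:360,::-1]
cv2.imwrite("pics/s2.png",cv2.resize(np.hstack([a,b]),(800,333),interpolation=cv2.INTER_CUBIC))
```

```text
time 7.85
joint_pos [0.043 0.226 0.378 1.72  0.028 3.141]
joint_velocities [-0.    -0.001  0.    -0.001 -0.002  0.001]
joint_torque [  1.153 -36.909  27.124   1.895   0.333  -0.46 ]
eef_pos [0.579 0.1   0.291]
eef_rot [-3.114e+00 -2.000e-03  4.300e-02]
wrist_force [ 4.762 -0.034  6.09 ]
wrist_torque [-0.209 -0.925 -0.462]
gripper_force 32.622
finger_gap 0.013
```

View pics/s2.png

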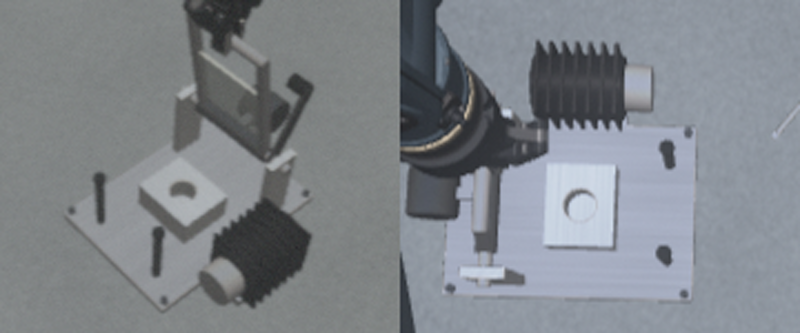

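Joint 6 is at its limit (3.141), so this half-turn of the grasp cannot go further. I'll lower the guard again, turn the wrist half round and regrip.

Request:
{"fn": "arm_command", "kwargs": {
  "series": [
    [-1,0,-0.01,-0.002,0,0,0],
    [-1,0,-0.02,-0.004,0,0,0],
    [-1,0,-0.02,-0.004,0,0,0]
  ]
}}

```text
time: 8.32
eef_pos: [0.5786, 0.0802, 0.2856]
eef_rot: [-3.112, 0.0, 0.043]
wrist_force: [4.1, 1.0, 3.2]
finger_gap: 0.013
gripper_force: 32.4
```

Request:
{"fn": "arm_command", "kwargs": {
  "series": [
    [-1,0,-0.02,-0.008,0,0,0],
    [-1,0,-0.0389,-0.0184,-0.003,0,-0.004],
    [-1,0,-0.0565,-0.0309,-0.0045,0,-0.008],
    [-1,0,-0.0724,-0.0455,-0.0045,0,-0.008],
    [-1,0,-0.0865,-0.0619,-0.0045,0,-0.008],
    [-1,0,-0.0985,-0.0798,-0.0045,0,-0.008],
    [-1,0,-0.1083,-0.0991,-0.0045,0,-0.008],
    [-1,0,-0.1157,-0.1193,-0.0045,0,-0.008],
    [-1,0,-0.1206,-0.1403,-0.0045,0,-0.008],
    [-1,0,-0.1229,-0.16,-0.0045,0,-0.008],
    [-1,0,-0.1232,-0.171,-0.0045,0,-0.008],
    [-1,0,-0.1232,-0.172,-0.0045,0,-0.008],
    [0.3,0,-0.1232,-0.172,-0.0045,0,-0.008],
    [0.3,0,-0.1232,-0.172,-0.0045,0,-0.008],
    [0.3,0,-0.1232,-0.172,-0.0045,0,-0.008],
    [0.3,0,-0.1232,-0.13,-0.0045,0,-0.008],
    [0.3,0,-0.1232,-0.09,-0.0045,0,-0.008],
    [0.3,0,-0.1232,-0.09,-0.0045,0,-0.008]
  ]
}}

```text
time: 10.58
eef_pos: [0.5807, -0.0442, 0.2001]
eef_rot: [3.138, -0.007, -0.006]
wrist_force: [-0.2, 0.3, -0.4]
finger_gap: 0.0556
gripper_force: 0.0
```

Request:
{"fn": "arm_command", "kwargs": {
  "series": [
    [0.3,-0.004,0.001,-0.02,0,0,0.029],
    [0.3,-0.004,0.001,-0.02,0,0,0.058],
    [0.3,-0.004,0.001,-0.02,0,0,0.087],
    [0.3,-0.004,0.001,-0.02,0,0,0.116],
    [0.3,-0.004,0.001,-0.02,0,0,0.145],
    [0.3,-0.004,0.001,-0.02,0,0,0.174],
    [0.3,-0.004,0.001,-0.02,0,0,0.203],
    [0.3,-0.004,0.001,-0.02,0,0,0.232],
    [0.3,-0.004,0.001,-0.02,0,0,0.261],
    [0.3,-0.004,0.001,-0.02,0,0,0.29],
    [0.3,-0.004,0.001,-0.02,0,0,0.319],
    [0.3,-0.004,0.001,-0.02,0,0,0.348],
    [0.3,-0.004,0.001,-0.02,0,0,0.377],
    [0.3,-0.004,0.001,-0.02,0,0,0.406],
    [0.3,-0.004,0.001,-0.02,0,0,0.435],
    [0.3,-0.004,0.001,-0.02,0,0,0.464],
    [0.3,-0.004,0.001,-0.03,0,0,0.493],
    [0.3,-0.004,0.001,-0.04,0,0,0.499],
    [0.3,-0.004,0.001,-0.04,0,0,0.499]
  ]
}}

```text
time: 12.95
eef_pos: [0.5729, -0.0425, 0.1532]
eef_rot: [3.139, -0.004, 3.128]
wrist_force: [-0.7, -0.2, -0.6]
finger_gap: 0.0558
gripper_force: 0.0
```

Request:
{"fn": "arm_command", "kwargs": {
  "grip_force": 25,
  "series": [
    [0.3,0.003,-0.0005,-0.03,0,0,0],
    [0.3,0.003,-0.0005,-0.045,0,0,0],
    [0.3,0.003,-0.0005,-0.045,0,0,0],
    [-1,0.003,-0.0005,-0.045,0,0,0],
    [-1,0.003,-0.0005,-0.045,0,0,0],
    [-1,0.003,-0.0005,-0.045,0,0,0],
    [-1,0.003,-0.0005,-0.045,0,0,0],
    [-1,0.003,-0.0005,-0.045,0,0,0]
  ]
}}

```text
time: 13.95
eef_pos: [0.5782, -0.0431, 0.1123]
eef_rot: [3.14, 0.003, 3.129]
wrist_force: [-0.3, 0.4, 6.0]
finger_gap: 0.0131
gripper_force: 25.0
```

Request:
{"fn": "arm_command", "kwargs": {
  "series": [
    [-1,0,0.0006,0.018,0,0,0],
    [-1,0,0.0023,0.033,0,0,0],
    [-1,0,0.0052,0.047,0,0,0],
    [-1,0,0.0091,0.061,0,0,0],
    [-1,0,0.0142,0.0745,0,0,0],
    [-1,0,0.0203,0.0876,0,0,0],
    [-1,0,0.0275,0.1,0,0,0],
    [-1,0,0.0356,0.112,0,0,0],
    [-1,0,0.0447,0.1235,0,0,0],
    [-1,0,0.0546,0.134,0,0,0],
    [-1,0,0.0653,0.1435,0,0,0],
    [-1,0,0.0768,0.1525,0,0,0],
    [-1,0,0.0889,0.16,0,0,0],
    [-1,0,0.1016,0.167,0,0,0],
    [-1,0,0.1148,0.173,0,0,0],
    [-1,0,0.1284,0.1775,0,0,0],
    [-1,0,0.1423,0.181,0,0,0],
    [-1,0,0.153,0.183,0,0,0]
  ]
}}

```text
time: 16.2
eef_pos: [0.5793, 0.1098, 0.2963]
eef_rot: [-3.142, 0.007, 3.129]
wrist_force: [7.2, -0.3, 0.2]
finger_gap: 0.0133
gripper_force: 25.8
```

Request:
{"fn": "arm_command", "kwargs": {
  "series": [
    [-1,0,0.0055,0.0005,0,0,0],
    [-1,0,0.011,0.001,0,0,0],
    [-1,0,0.0165,0.001,0,0,0],
    [-1,0,0.022,0.001,0,0,0],
    [-1,0,0.0265,0.001,0,0,0]
  ]
}}

```text
time: 16.82
eef_pos: [0.5796, 0.1362, 0.2973]
eef_rot: [3.141, 0.008, 3.128]
wrist_force: [6.3, 1.0, 2.5]
finger_gap: 0.0126
gripper_force: 26.5
```

Request:
{"fn": "arm_command", "kwargs": {
  "series": [
    [-1,0,0.004,0,0,0,0],
    [-1,0,0.008,0,0,0,0]
  ]
}}

```text
time: 17.08
eef_pos: [0.5797, 0.1441, 0.2969]
eef_rot: [3.141, 0.008, 3.128]
wrist_force: [8.2, -0.1, 0.4]
finger_gap: 0.0127
gripper_force: 26.5
```

Request:
{"fn": "arm_command", "kwargs": {
  "series": [
    [-1,0,0.004,-0.0003,0,0,0],
    [-1,0,0.008,-0.0006,0,0,0]
  ]
}}

```text
time: 17.32
eef_pos: [0.5796, 0.1522, 0.2962]
eef_rot: [3.141, 0.008, 3.128]
wrist_force: [8.0, 1.0, 3.2]
finger_gap: 0.0127
gripper_force: 26.8
```

Request:
{"fn": "arm_command", "kwargs": {
  "series": [
    [-1,0,0.004,-0.0005,0,0,0],
    [-1,0,0.008,-0.001,0,0,0]
  ]
}}

```text
time: 17.58
eef_pos: [0.5797, 0.1602, 0.2951]
eef_rot: [3.141, 0.008, 3.128]
wrist_force: [7.4, 1.0, 1.1]
finger_gap: 0.0128
gripper_force: 26.8
```

Request:
{"fn": "arm_command", "kwargs": {
  "series": [
    [-1,0,0.004,-0.0006,0,0,0],
    [-1,0,0.008,-0.0013,0,0,0]
  ]
}}

```text
time: 17.82
eef_pos: [0.5797, 0.1683, 0.2939]
eef_rot: [3.141, 0.008, 3.128]
wrist_force: [7.3, 0.8, 1.1]
finger_gap: 0.0131
gripper_force: 26.8
```

Request:
{"fn": "arm_command", "kwargs": {
  "series": [
    [-1,0,0.004,-0.0008,0,0,0],
    [-1,0,0.008,-0.0016,0,0,0]
  ]
}}

```text
time: 18.08
eef_pos: [0.5796, 0.1763, 0.2921]
eef_rot: [3.141, 0.007, 3.128]
wrist_force: [6.9, 0.7, 1.9]
finger_gap: 0.0127
gripper_force: 26.8
```

Request:
{"fn": "arm_command", "kwargs": {
  "series": [
    [-1,0,0.004,-0.001,0,0,0],
    [-1,0,0.008,-0.002,0,0,0]
  ]
}}

```text
time: 18.32
eef_pos: [0.5796, 0.1843, 0.2901]
eef_rot: [3.14, 0.007, 3.128]
wrist_force: [7.4, -0.1, 1.0]
finger_gap: 0.013
gripper_force: 26.8
```

Request:
{"fn": "arm_command", "kwargs": {
  "series": [
    [-1,0,0.004,-0.0011,0,0,0],
    [-1,0,0.008,-0.0023,0,0,0]
  ]
}}

```text
time: 18.58
eef_pos: [0.5796, 0.1863, 0.2894]
eef_rot: [-3.129, 0.009, 3.125]
wrist_force: [4.4, -17.0, 9.0]
finger_gap: 0.0128
gripper_force: 27.9
```

Contact with the rest felt (fy −17 N). Ease back to a light touch.

Request:
{"fn": "arm_command", "kwargs": {
  "series": [
    [-1,0,-0.005,0.0013,0,0,0],
    [-1,0,-0.005,0.0013,0,0,0],
    [-1,0,-0.005,0.0013,0,0,0]
  ]
}}

```text
time: 18.95
eef_pos: [0.5795, 0.1852, 0.2898]
eef_rot: [-3.139, 0.008, 3.127]
wrist_force: [6.1, -3.7, 2.6]
finger_gap: 0.0131
gripper_force: 27.1
```

Request:
{"fn": "arm_command", "kwargs": {
  "series": [
    [-1,0,0,0,0,0,0],
    [0.2,0,0,0,0,0,0],
    [0.2,0,0,0,0,0,0],
    [0.2,0,0,0,0,0,0],
    [0.2,0,0,0,0,0,0]
  ]
}}

```text
time: 19.58
eef_pos: [0.5771, 0.1876, 0.2871]
eef_rot: [3.14, -0.0, 3.129]
wrist_force: [-0.3, 0.7, 0.9]
finger_gap: 0.0511
gripper_force: 0.0
```

Request:
{"fn": "arm_command", "kwargs": {
  "series": [
    [0.2,0,0,0.04,0,0,0],
    [0.2,0,0,0.08,0,0,0],
    [0.2,-0.03,-0.13,0.06,0,0,0],
    [0.2,-0.03,-0.13,0.06,0,0,0],
    [0.2,-0.104,-0.47,-0.087,0,0,0],
    [0.2,-0.104,-0.47,-0.087,0,0,0],
    [0.2,-0.104,-0.47,-0.087,0,0,0],
    [0.2,-0.104,-0.47,-0.087,0,0,0],
    [0.2,-0.104,-0.47,-0.087,0,0,0],
    [0.2,-0.104,-0.47,-0.087,0,0,0],
    [0.2,-0.104,-0.47,-0.087,0,0,0],
    [0.2,-0.104,-0.47,-0.087,0,0,0],
    [0.2,-0.104,-0.47,-0.087,0,0,0]
  ]
}}

```text
time: 21.2
eef_pos: [0.4743, -0.2814, 0.2016]
eef_rot: [3.14, 0.002, 3.131]
wrist_force: [-0.1, 0.2, -0.2]
finger_gap: 0.0515
gripper_force: 0.0
```

```bash
python3 - w2 transducer_mid <<'E'
exec(open("w.py").read())
print(wpx([.473,-.282,.094]),wpx([.473,-.282,.004]))
np.savez("w2.npz",C=C,K=K)
E
```

```text
t 21.2 [ 0.4743 -0.2814  0.2016] [3.140e+00 2.000e-03 3.131e+00] F [-0.05  0.17 -0.24] gap 0.0514703018265341
transducer_mid [([0.359, -0.2589, 0.0776], 0.92), ([0.4852, -0.396, 0.0564], 0.86), ([0.3996, -0.1937, 0.0686], 0.82)]
[322.24845637 208.53605069] [322.21858809 175.97627642]
```

View pics/w2.png

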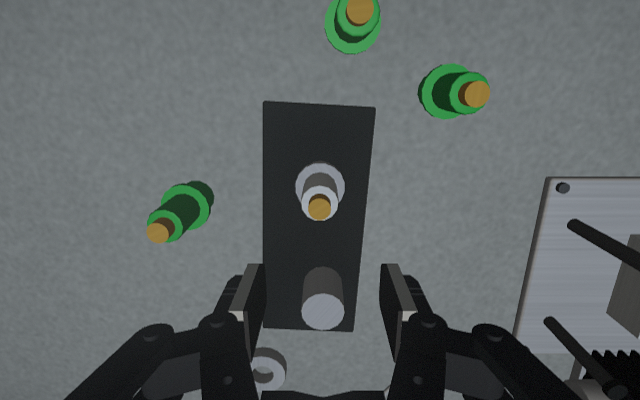

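Transducer boss at (319,208), collar centre (320,187); gauge block at (322,300), mat-aligned, fingers clear on both sides.

Run:
```python
from h import *
d=np.load("w2.npz");C,K=d["C"],d["K"]
def wpt(u,z): r=C[:3,:3]@np.linalg.inv(K)@np.r_[u,1]; return C[:3,3]+r*(z-C[2,3])/r[2]
print(wpt((319,208),.094),wpt((320,187),.04))
```

```text
[ 0.47257923 -0.28424316  0.094     ] [ 0.47319113 -0.28386717  0.04      ]
```

Request:
{"fn": "arm_command", "kwargs": {
  "grip_force": 40,
  "series": [
    [0.3,-0.0015,-0.0025,-0.05,0,0,0],
    [0.3,-0.0015,-0.0025,-0.1,0,0,0],
    [0.3,-0.0015,-0.0025,-0.134,0,0,0],
    [0.3,-0.0015,-0.0025,-0.134,0,0,0],
    [0.3,-0.0015,-0.0025,-0.134,0,0,0],
    [-1,-0.0015,-0.0025,-0.134,0,0,0],
    [-1,-0.0015,-0.0025,-0.134,0,0,0],
    [-1,-0.0015,-0.0025,-0.134,0,0,0],
    [-1,-0.0015,-0.0025,-0.134,0,0,0],
    [-1,-0.0015,-0.0025,-0.134,0,0,0]
  ]
}}

```text
time: 22.55
eef_pos: [0.4735, -0.2855, 0.069]
eef_rot: [3.141, 0.005, 3.129]
wrist_force: [-0.1, 3.0, 6.4]
finger_gap: 0.0271
gripper_force: 38.9
```

Request:
{"fn": "arm_command", "kwargs": {
  "series": [
    [-1,0,0,0.06,0,0,0],
    [-1,0,0,0.12,0,0,0],
    [-1,0.103,0.336,0.13,0,0,0],
    [-1,0.103,0.336,0.13,0,0,0],
    [-1,0.103,0.336,0.13,0,0,0],
    [-1,0.103,0.336,0.13,0,0,0],
    [-1,0.103,0.336,0.13,0,0,0],
    [-1,0.103,0.336,0.13,0,0,0],
    [-1,0.103,0.336,0.13,0,0,0],
    [-1,0.103,0.336,0.13,0,0,0],
    [-1,0.103,0.336,0.1,0,0,0],
    [-1,0.103,0.336,0.08,0,0,0],
    [-1,0.103,0.336,0.08,0,0,0],
    [-1,0.103,0.336,0.08,0,0,0]
  ]
}}

```text
time: 24.3
eef_pos: [0.5752, 0.0499, 0.1473]
eef_rot: [3.14, 0.002, 3.127]
wrist_force: [-0.5, 0.9, -2.3]
finger_gap: 0.027
gripper_force: 40.5
```

```bash
python3 - w3 seat <<'E'
exec(open("w.py").read())
print("seat px",wpx([.5766,.051,.052]))
e=o["eef_pos"]
for h in (-.033,-.063): print("axis",wpx(e+[0,0,h]))
np.savez("w3.npz",C=C,K=K,e=e)
f=cv2.imread("pics/w3.png")[100:320,180:460];cv2.imwrite("pics/w3c.png",cv2.resize(f,None,fx=2.7,fy=2.7,interpolation=cv2.INTER_CUBIC))
E
```

```text
t 24.3 [0.5752 0.0499 0.1473] [3.140e+00 2.000e-03 3.127e+00] F [-0.5   0.92 -2.27] gap 0.026992066145134226
seat [([0.5526, 0.0582, 0.0462], 0.75)]
seat px [324.87813401 218.60343567]
axis [323.53475374 261.8939306 ]
axis [323.33951155 236.85589953]
```

View pics/w3c.png

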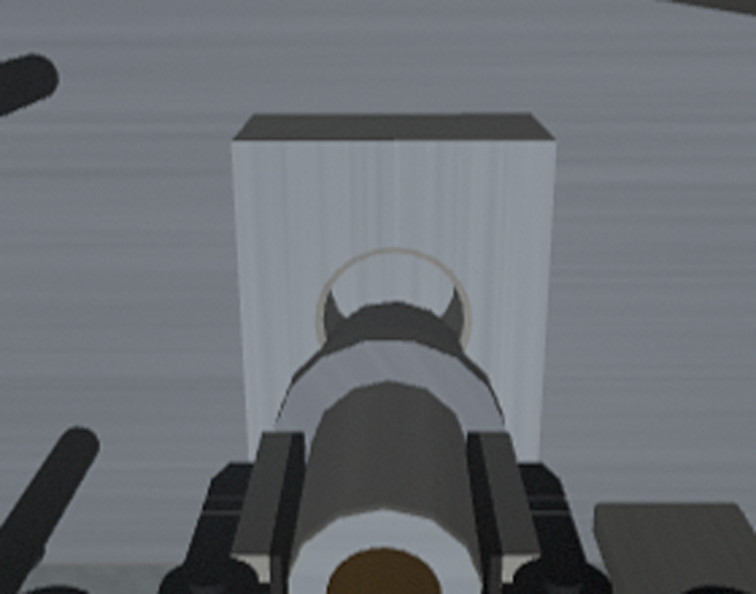

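Run:
```python
from h import *
d=np.load("w3.npz");C,K,e=d["C"],d["K"],d["e"]
def wpt(u,z): u=np.array(u)/2.7+[180,100]-.3; r=C[:3,:3]@np.linalg.inv(K)@np.r_[u,1]; return (C[:3,3]+r*(z-C[2,3])/r[2]).round(4)
print("tcp",e)
print("block far L,R",wpt((233,141),.052),wpt((556,141),.052),"-> x+.045")
print("rim top",wpt((394,248),.052),"L",wpt((317,322),.052),"R",wpt((471,322),.052))
f=.0823
print("collar top x+.021",wpt((394,340),f+.036),"L",wpt((277,425),f+.030),"R",wpt((504,425),f+.030))
print("shank top x+.016(.0145)",wpt((397,301),f),wpt((397,301),f+.002))
print("boss mid",wpt((385,580),f+.09))
```

```text
tcp [0.57523616 0.04989671 0.14726932]
block far L,R [0.5316 0.015  0.052 ] [0.5328 0.0893 0.052 ] -> x+.045
rim top [0.5579 0.0517 0.052 ] L [0.5766 0.0326 0.052 ] R [0.5771 0.0704 0.052 ]
collar top x+.021 [0.5542 0.0511 0.1183] L [0.5733 0.0294 0.1123] R [0.5739 0.0713 0.1123]
shank top x+.016(.0145) [0.5603 0.052  0.0823] [0.5595 0.052  0.0843]
boss mid [0.5634 0.0494 0.1723]
```

Request:
{"fn": "arm_command", "kwargs": {
  "series": [
    [-1,0.0015,0.0014,-0.01,0,0,0],
    [-1,0.0015,0.0014,-0.02,0,0,0],
    [-1,0.0015,0.0014,-0.026,0,0,0],
    [-1,0.0015,0.0014,-0.031,0,0,0],
    [-1,0.0015,0.0014,-0.035,0,0,0],
    [-1,0.0015,0.0014,-0.039,0,0,0]
  ]
}}

```text
time: 25.15
eef_pos: [0.5769, 0.0521, 0.1076]
eef_rot: [3.141, 0.002, 3.129]
wrist_force: [0.2, -1.6, -2.8]
finger_gap: 0.0272
gripper_force: 40.6
```

Request:
{"fn": "arm_command", "kwargs": {
  "series": [
    [-1,0,-0.0003,-0.005,0,0,0],
    [-1,0,-0.0003,-0.01,0,0,0],
    [-1,0,-0.0003,-0.014,0,0,0],
    [-1,0,-0.0003,-0.017,0,0,0],
    [-1,0,-0.0003,-0.019,0,0,0],
    [-1,0,-0.0003,-0.0205,0,0,0],
    [-1,0,-0.0003,-0.0205,0,0,0]
  ]
}}

```text
time: 26.02
eef_pos: [0.5766, 0.052, 0.0873]
eef_rot: [3.14, 0.001, 3.129]
wrist_force: [-0.1, -1.0, 0.1]
finger_gap: 0.0269
gripper_force: 40.4
```

Request:
{"fn": "arm_command", "kwargs": {
  "series": [
    [-1,0,0,-0.001,0,0,0],
    [-1,0,0,-0.002,0,0,0],
    [-1,0,0,-0.002,0,0,0]
  ]
}}

```text
time: 26.4
eef_pos: [0.5768, 0.052, 0.0871]
eef_rot: [3.14, 0.002, 3.129]
wrist_force: [-3.4, -1.0, 7.4]
finger_gap: 0.0267
gripper_force: 40.9
```

Request:
{"fn": "arm_command", "kwargs": {
  "series": [
    [-1,0,0,0.0015,0,0,0],
    [0.2,0,0,0.0015,0,0,0],
    [0.2,0,0,0.0015,0,0,0],
    [0.2,0,0,0.0015,0,0,0],
    [0.2,0,0,0.0015,0,0,0],
    [0.2,0,0,0.04,0,0,0],
    [0.2,0,0,0.08,0,0,0],
    [0.2,-0.05,-0.1,0.12,0,0,0],
    [0.2,-0.1,-0.2,0.15,0,0,0],
    [0.2,-0.1,-0.2,0.15,0,0,0],
    [0.2,-0.1,-0.2,0.15,0,0,0],
    [0.2,-0.1,-0.2,0.15,0,0,0],
    [0.2,-0.1,-0.2,0.15,0,0,0]
  ]
}}

```text
time: 28.02
eef_pos: [0.4765, -0.1477, 0.2347]
eef_rot: [3.139, 0.001, 3.128]
wrist_force: [0.8, 0.0, 0.1]
finger_gap: 0.0512
gripper_force: 0.0
```

Run:
```python
from h import *
print(robot.get_obs()["wrist_force"],robot.get_obs()["eef_pos"])
print(proj([.577,.0515,.112],"scene"),proj([.577,.0515,.112],"top"))
a=robot.grab_frame("scene")[110:260,270:450,::-1];b=robot.grab_frame("top")[100:250,180:360,::-1]
cv2.imwrite("pics/s3.png",cv2.resize(np.hstack([a,b]),(800,333),interpolation=cv2.INTER_CUBIC))
```

```text
[0.76455846 0.04502319 0.08184564] [ 0.47653612 -0.14767135  0.23472578]
[[352.71754308 182.22865943]] [[257.04967767 187.85863961]]
```

View pics/s3.png

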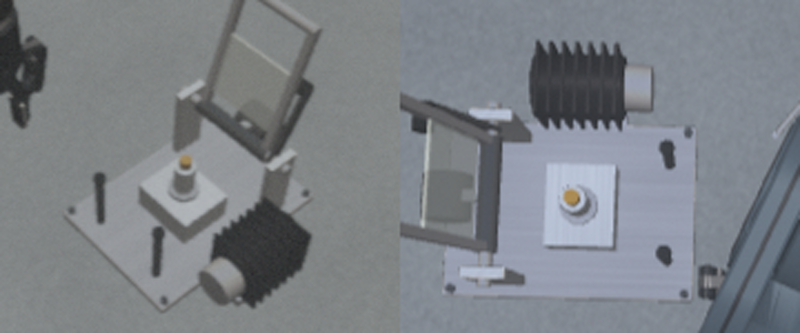

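The left view shows the guard leaning open and the transducer upright with its collar on the block. The boss is at scene px (353,182) and top px (257,188), as predicted for fully home.

```bash
python3 -c "
from workcell import robot
print(robot.finish_job())"
```

```text
the job is handed in; nothing more can be done
None
```

I handed the job in at about 28 s: the guard is leaning open on its rest (at about 1.84 rad), the transducer is seated upright and fully home, and the gripper is clear, but `finish_job` gave no verdict; the first lift stopped at joint 6's limit, so I lowered the guard, turned the wrist half round and lifted again, and contact with the rest peaked at about 17 N at the bar before I eased off.

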